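# Find the loaded tin and slide it to the square mark

## Task

One of the three look-alike closed tins on the steel plate is loaded, the other two are empty. Find the loaded one by nudging them and feeling which drags hardest, then slide it across the plate until it stands wholly inside the empty square outline. Never lift or tip a tin, leave each empty tin inside its own ring, and do not disturb the things lying beside the plate.

Things in the scene. Friction and masses are not known exactly. Their poses are not given: they have to be found in the camera images.
- plate: fixed square dark steel plate lying on the bench, 340 x 340 x 12 mm, with four marks 170 mm apart in a two by two pattern: three rings and one square, which may be at any of the four places. Origin: centre of its underside on the bench; its top is 12 mm higher
- square: centre of the white painted square outline on the plate's top, 120 mm inside, its sides along its own x and y (parallel to the plate's sides); the only mark without a tin; flat, nothing to feel
- ring_a: centre of a white painted round outline on the plate, 130 mm inside diameter, where tin_a starts and, unless it is the loaded tin, must stay; flat, nothing to feel. z up, x and y along the plate's sides
- ring_b: centre of a white painted round outline on the plate, 130 mm inside diameter, where tin_b starts and, unless it is the loaded tin, must stay; flat, nothing to feel. z up, x and y along the plate's sides
- ring_c: centre of a white painted round outline on the plate, 130 mm inside diameter, where tin_c starts and, unless it is the loaded tin, must stay; flat, nothing to feel. z up, x and y along the plate's sides
- tin_a: one of three look-alike plain steel round tins, 90 mm diameter (92 mm at the lid), 44 mm high, lid fixed on, flat top; wider than most grippers open, to be pushed low on its side. Origin: centre of its underside; z up. Starts within 6 mm of the centre of ring_a. Any of the three may be the loaded one: empty 0.25 kg (drags with 1.2 to 1.8 N), loaded 0.85 to 0.95 kg (4 to 6.6 N)
- tin_b: one of three look-alike plain steel round tins, 90 mm diameter (92 mm at the lid), 44 mm high, lid fixed on, flat top; wider than most grippers open, to be pushed low on its side. Origin: centre of its underside; z up. Starts within 6 mm of the centre of ring_b. Any of the three may be the loaded one: empty 0.25 kg (drags with 1.2 to 1.8 N), loaded 0.85 to 0.95 kg (4 to 6.6 N)
- tin_c: one of three look-alike plain steel round tins, 90 mm diameter (92 mm at the lid), 44 mm high, lid fixed on, flat top; wider than most grippers open, to be pushed low on its side. Origin: centre of its underside; z up. Starts within 6 mm of the centre of ring_c. Any of the three may be the loaded one: empty 0.25 kg (drags with 1.2 to 1.8 N), loaded 0.85 to 0.95 kg (4 to 6.6 N)
- driver: screwdriver with wooden handle, 239 mm long, 28 mm high, lying on the bench along the plate's right-hand side; bystander. Origin: centre of its underside
- block: wooden block 60 x 100 x 40 mm on the bench behind the plate; bystander. Origin: centre of its underside
- tape: roll of tape, 100 mm diameter, 25 mm high, lying flat on the bench behind the plate; bystander. Origin: centre of its underside
Not all that is in view belongs to the job. What is shaped like the tin_b but pink or red is not meant.

How it is judged:
By the outcome, as a careful person would: the job done as asked, in the order asked, and still so for the second after the job is handed in, with the robot touching nothing.
It also fails if it takes over 64 s, if anything falls off the work surface, if the arm or the gripper's body presses on something with over 40 N, if the wrist force passes 120 N, or if a joint passes its speed limit or range.

## Robot

A 6-joint arm with a two-finger parallel gripper is mounted at the origin on a cart in front of the work surface, level with it; the furniture and walls round the work are solid. World frame = base frame: x ahead of the robot, y to its left, z up, the work surface at z = 0. Lengths are in m, angles in degrees, forces in N, time in s.
With the tool pointing down it reaches from about 0.4 to 0.825 m from the base axis. Payload 7 kg.
Tool frame: the origin (TCP) lies on the centre line of the jaws, within the pads' length; the fingertips stand 8 mm ahead of it and the grasp point (between the pads) lies 11 mm behind it (r.tcp_to_tips is the distance from the TCP to the fingertips, in m); z points along the fingers, y is the direction in which the jaws open and shut (so a half turn about z gives the same grasp; the last joint's range is limited). The gripper opens to 88 mm and grips with 3 to 60 N. Pads are 19 mm wide; open, the fingers measure 130 mm over their backs; the gripper's body (78 mm by 193 mm) begins 47 mm behind the grasp point.
Start: joints at [91.163, 20.546, 0.682, 0, -70.136, -16.507], TCP at [0.179, 0.651, 0.2] pointing down, gripper open.
Joint ranges: [-176.03, 176.03], [-82.01, 121.73], [-58.28, 71.71], [-173.87, 95.51], [-174.79, -0.11], [-173.66, 173.66]. Speed limits (degrees/s): [136.94, 136.94, 172.46, 180, 180, 180].

## Interface

Orientations are given as [roll, pitch, yaw] about the fixed x, y, z axes, in that order (R = Rz(yaw) Ry(pitch) Rx(roll)).
In Python, from plant import r gives the robot as it stands.
- The arm moves only by the tool drive_tool, never from a script. Its argument "plan" is text: rows parted by semicolons, each of 4 numbers parted by spaces: the shift along the tool's x, y, z in cm, then the turn about the tool's z in rad. A call has 1 to 8 rows; each row is the pose to reach, as a shift and turn from the pose commanded when the call began, along the tool's axes at that moment; what a row does not reach only later rows make up. A row lasts 1/8 s, in which the tool goes at most 62.5 mm and 10.7 degrees, less where a joint would pass 70% of its speed; a pose out of reach is approached as far as the arm can. A call with a gripper value outside its range is refused whole. "fingers" is the closure, from -1 (fully open) to 1 (shut), set as the call begins (left out, the last holds). The fingers move at their own pace and stop on an object; "squeeze" is the grip in N (left out, the last holds). Time passes only in rows, so rows that repeat a pose let the fingers close. It gives the time, the measured TCP pose, the force and the opening at its end, in the units of the state.
- r.get_state(): the state, without advancing time (a new reading comes with each control period).
- r.capture(name): name is "scene" or "top" or "wrist"; returns a dict with "frame" (420x560x3 uint8, red, green, blue), "fovy" (degrees; the focal length in pixels is half the picture's height over the tangent of half this angle, whatever the lens; pixels are square), "cx", "cy" (the principal point, pixels), "rvec" (rotation vector, rad) and "tvec" (3), from world to camera coordinates, as OpenCV has them. Camera axes: x right, y down, z forward; pixel columns grow to the right and rows downward; lengths in m; the calibration is good to about 2 mm. The wrist camera is an equidistant fisheye: a pixel r from the principal point sees the ray r / f radians off the axis. A picture is of the moment at which its call begins. There is no depth.
- r.close_job(): hands the job in, once; it reports no verdict.
The state is a dict: "time_s": time; "joints": joint angles; "qd": joint speeds; "joint_torque": joint torques, N m; "tcp_pos": TCP position; "eef_rot": TCP orientation; "contact_force": force on the tool from outside, world axes, zero at the start; "moment": the same for the moment, N m; "gripper_width": finger opening in m.
Only numpy, scipy, OpenCV 4.12 (cv2) and the standard library are available. Lean on these libraries where they do the work, as an engineer would, in place of code of your own. Each camera call takes 0.05 s, during which the arm holds its last target. There are 200 camera calls.

## Working session

There is one attempt and no reset: what is moved stays moved. The work goes in short steps, Python scripts to look and compute and a tool call to move; the robot and the scene stay as the last step left them, time stands still between calls to the robot, and variables do not carry over. Pictures are saved under pics/ and viewed, about 8 in all and at most 12, crops included, and the job is handed in when it is done.

Besides the shell and the picture viewer there is one more tool, called as name(argument=value, ...), one argument or row to a line, values as JSON. drive_tool: Moves the arm, as the interface text tells. Its arguments: {"type":"object","properties":{"plan":{"type":"string"},"fingers":{"type":"number"},"squeeze":{"type":"number"}},"required":["plan"]}

```bash
ls; mkdir -p pics
python3 - <<'E'
from plant import r
import cv2
s=r.get_state(); print(s, r.tcp_to_tips)
for n in("scene","top"):
    c=r.capture(n); print(n,{k:v for k,v in c.items() if k!="frame"})
    cv2.imwrite(f"pics/{n}0.png",c["frame"][:,:,::-1])
E
```

```text
pics
{'time_s': 0.0, 'joints': array([ 9.11642472e+01,  2.05901996e+01,  6.34061750e-01, -1.92411959e-02,
       -7.01345394e+01, -1.65083577e+01]), 'qd': array([ 0.08791303, -0.03695063,  0.07368583, -0.10238002, -0.07974642,
        0.03789069]), 'joint_torque': array([ 1.12222126e-03, -5.82722318e+01,  2.93054867e+01,  6.99725077e+00,
        6.98208998e-03, -1.50906371e-04]), 'tcp_pos': array([0.1784931 , 0.65043252, 0.19874161]), 'eef_rot': array([ 1.79907920e+02, -8.42639062e-03, -1.53506565e+01]), 'contact_force': array([-0.04121655, -0.69237176, -0.86885996]), 'moment': array([ 0.01444245, -0.02974223,  0.05035281]), 'gripper_width': 0.08769643266045611} 0.008
scene {'fovy': 56.44343698663572, 'cx': 281.10889564703575, 'cy': 208.38280481268856, 'rvec': array([ 0.91171422, -2.42991489,  1.17195213]), 'tvec': array([0.39139467, 0.32045393, 0.62840712])}
top {'fovy': 50.13995009387336, 'cx': 278.1093861188181, 'cy': 209.8592362465711, 'rvec': array([ 2.16867064, -2.21317261,  0.10257267]), 'tvec': array([-0.09532974,  0.60813858,  1.0956711 ])}
```

View pics/top0.png

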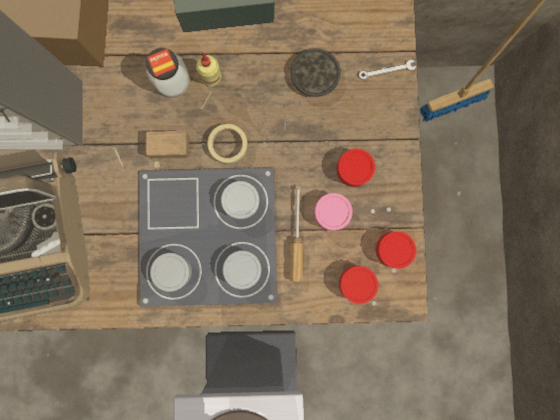

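View pics/scene0.png

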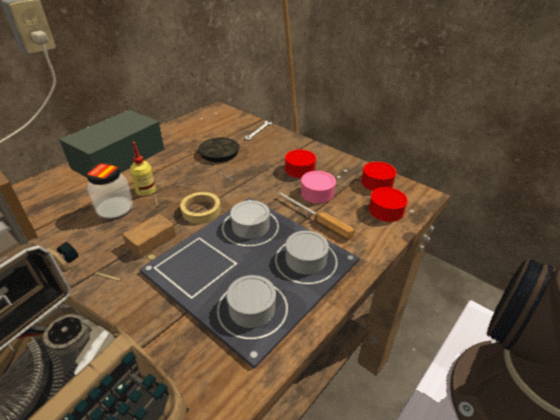

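The top view shows the plate (139–277, 168–304), the square at about (173,203) and grey tins at (240,200), (241,270) and (170,272). The red and pink tins at right (x>315) lie off the plate, so they are decoys. The driver is at (297,235), the block at (166,143) and the tape at (227,143). Next I measure these.

```bash
cat > h.py <<'E'
import numpy as np, cv2
def ray(c,u,v):
    h,w=c["frame"].shape[:2]; f=h/2/np.tan(np.radians(c["fovy"]/2))
    R=cv2.Rodrigues(np.array(c["rvec"]))[0]; o=-R.T@c["tvec"]
    return o, R.T@np.array([(u-c["cx"])/f,(v-c["cy"])/f,1])
def onz(c,u,v,z):
    o,d=ray(c,u,v); return (o+d*(z-o[2])/d[2])
def px(c,P):
    h,w=c["frame"].shape[:2]; f=h/2/np.tan(np.radians(c["fovy"]/2))
    p=cv2.Rodrigues(np.array(c["rvec"]))[0]@np.array(P)+c["tvec"]; return f*p[:2]/p[2]+[c["cx"],c["cy"]]
def tins(c,boxes,name=None):
    """tin centres from light low-saturation lid blobs in given boxes"""
    hsv=cv2.cvtColor(c["frame"],cv2.COLOR_RGB2HSV); out=[]
    for u,v in boxes:
        m=np.zeros(hsv.shape[:2],np.uint8); m[v-25:v+25,u-25:u+25]=255
        k=((hsv[...,2]>135)&(hsv[...,1]<60)).astype(np.uint8)*m
        k=cv2.morphologyEx(k,cv2.MORPH_OPEN,np.ones((7,7)))
        cs=cv2.findContours(k,cv2.RETR_EXTERNAL,cv2.CHAIN_APPROX_NONE)[0]
        q=max(cs,key=cv2.contourArea); (x,y),rr=cv2.minEnclosingCircle(q)
        out.append((x,y,rr))
    return out
E
python3 - <<'E'
from plant import r
from h import *
c=r.capture("top"); f=c["frame"]
print("cam",ray(c,0,0)[0])
for x,y,rr in tins(c,[(240,200),(241,270),(170,272)]):
    P=onz(c,x,y,.056);Q=onz(c,x+rr,y,.056); print("tin",round(x,1),round(y,1),round(rr,1),P.round(4),"rad",np.linalg.norm(P-Q).round(4))
g=cv2.cvtColor(f,cv2.COLOR_RGB2GRAY)
for n,(u,v) in dict(bl=(145,301),tl=(143,174),tr=(269,174),br=(271,297)).items():
    w=g[v-6:v+7,u-6:u+7].astype(float); w=np.clip(w-w.mean()-25,0,None); yy,xx=np.mgrid[v-6:v+7,u-6:u+7]
    a,b=(xx*w).sum()/w.sum(),(yy*w).sum()/w.sum(); print(n,a.round(1),b.round(1),onz(c,a,b,.012).round(4))
m=np.zeros_like(g); s=g[170:236,142:204]; m[170:236,142:204]=(s>110)*255; m[:180,:148]=0
cs=cv2.findContours(m,cv2.RETR_EXTERNAL,cv2.CHAIN_APPROX_NONE)[0]; q=max(cs,key=lambda q:cv2.boundingRect(q)[2])
print(cv2.minAreaRect(q)); 
bp=cv2.boxPoints(cv2.minAreaRect(q)); W=np.array([onz(c,*p,.012) for p in bp]);print(W.round(4),W.mean(0).round(4))
for n,p in dict(drv_tip=(297,188),drv_end=(297,280),drv_edge=(291,262),block=(166,143),tape=(227,143),platecornTL=(139,169),TR=(275,168),BR=(277,302),BL=(139,305)).items(): print(n,onz(c,*p,.012).round(3))
E
```

```text
cam [ 0.52127076 -0.08713674  1.14021903]
tin 239.8 199.8 19.2 [ 0.63   -0.0148  0.056 ] rad 0.0465
tin 241.5 269.4 19.5 [ 0.4623 -0.0164  0.056 ] rad 0.0468
tin 170.3 272.2 20.1 [0.4595 0.1535 0.056 ] rad 0.048
bl 145.1 300.4 [0.389  0.2254 0.012 ]
tl 145.5 176.8 [0.6971 0.2248 0.012 ]
tr 267.5 173.0 [ 0.7012 -0.0829  0.012 ]
br 270.5 296.7 [ 0.391  -0.0844  0.012 ]
((172.5, 202.5), (65.0, 61.0), 90.0)
[[0.7147 0.2337 0.012 ]
 [0.7119 0.0801 0.012 ]
 [0.5476 0.0814 0.012 ]
 [0.5507 0.2333 0.012 ]] [0.6312 0.1571 0.012 ]
drv_tip [ 0.662 -0.157  0.012]
drv_end [ 0.431 -0.151  0.012]
drv_edge [ 0.476 -0.137  0.012]
block [0.783 0.173 0.012]
tape [0.78  0.019 0.012]
platecornTL [0.717 0.241 0.012]
TR [ 0.714 -0.102  0.012]
BR [ 0.378 -0.1    0.012]
BL [0.378 0.24  0.012]
```

```bash
cat >> h.py <<'E'
def go(s,x,y,z,yaw):
    """shift in tool axes (cm) and turn (rad) from the present pose to a tool-down target"""
    from scipy.spatial.transform import Rotation as Ro
    R=Ro.from_euler("xyz",s["eef_rot"],degrees=True).as_matrix()
    a=np.radians(s["eef_rot"][2]); Rn=np.array([[np.cos(a),np.sin(a),0],[np.sin(a),-np.cos(a),0],[0,0,-1]])
    d=Rn.T@(np.array([x,y,z])-s["tcp_pos"])*100; t=np.radians(s["eef_rot"][2]-yaw)
    print("t",round(s["time_s"],2),"pos",s["tcp_pos"].round(4),"rot",s["eef_rot"].round(2),"F",s["contact_force"].round(2),"w",round(s["gripper_width"],4))
    print("row",d.round(2),round(t,3))
E
python3 - <<'E'
from plant import r
from h import *
s=r.get_state(); go(s,.36,.30,.33,-5); go(s,.392,.153,.12,0); go(s,.392,.153,.33,0)
c=r.capture("top"); g=cv2.cvtColor(c["frame"],cv2.COLOR_RGB2GRAY)
# square: mid-lines of the painted edges by brightness profiles
rows=g[165:240,158:188].mean(1); cols=g[188:218,136:210].mean(0)
print("rows",rows.round().astype(int)); print("cols",cols.round().astype(int))
E
```

```text
t 0.15 pos [0.1785 0.6506 0.1989] rot [ 1.7993e+02 -1.0000e-02 -1.5350e+01] F [-0.12 -0.3   0.19] w 0.0877
row [ 26.78  29.   -13.11] -0.181
t 0.15 pos [0.1785 0.6506 0.1989] rot [ 1.7993e+02 -1.0000e-02 -1.5350e+01] F [-0.12 -0.3   0.19] w 0.0877
row [33.76 42.33  7.89] -0.268
t 0.15 pos [0.1785 0.6506 0.1989] rot [ 1.7993e+02 -1.0000e-02 -1.5350e+01] F [-0.12 -0.3   0.19] w 0.0877
row [ 33.76  42.33 -13.11] -0.268
rows [130 128 125 121  99 105 113 113 114 113 111 111 112 174 178 136 112 112
 112 111 112 113 112 113 113 113 112 113 113 112 112 113 113 113 113 113
 111 112 112 112 112 111 113 112 113 114 113 113 111 112 113 112 111 112
 112 113 113 112 112 111 111 123 188 173 122 113 113 111 110 110 109 108
 108 107 105]
cols [131 118  88  98 114 113 113 113 113 113 113 148 181 160 113 114 114 113
 114 114 114 114 113 113 113 113 113 113 113 113 113 113 113 113 112 112
 113 112 112 112 112 112 112 112 112 112 112 112 112 112 112 112 112 112
 112 112 112 112 112 112 140 179 170 113 113 113 113 113 113 113 114 114
 113 107]
```

The square's edges are at u 148.1/197.2 and v 178.7/227.4. Its centre is therefore (0.630, 0.156), which agrees with the plate-corner estimate. Now moving.

drive_tool(
  plan="0 0 -6 0; 2 2 -12 0; 7 8 -13 0; 12 14 -13 -0.1; 18 20 -13 -0.2; 24 27 -13 -0.27; 30 33 -13 -0.27; 33.8 38 -13 -0.27",
  fingers=-0.14,
  squeeze=20,
)

```text
time_s: 1.2
tcp_pos: [0.3575, 0.2903, 0.3297]
eef_rot: [-180.0, -0.0, 0.2]
contact_force: [1.8, -0.8, 0.3]
gripper_width: 0.0497
```

Run:
```python
from plant import r
from h import *
s=r.get_state(); go(s,.392,.153,.10,0);go(s,.392,.153,.024,0)
```

```text
t 1.2 pos [0.3575 0.2903 0.3297] rot [-1.7997e+02 -2.0000e-02  1.6000e-01] F [ 1.85 -0.84  0.28] w 0.0497
row [ 3.41 13.74 22.97] 0.003
t 1.2 pos [0.3575 0.2903 0.3297] rot [-1.7997e+02 -2.0000e-02  1.6000e-01] F [ 1.85 -0.84  0.28] w 0.0497
row [ 3.41 13.74 30.57] 0.003
```

drive_tool(
  plan="0 0 0 0; 0 0 0 0",
)

```text
time_s: 1.45
tcp_pos: [0.3572, 0.2922, 0.3297]
eef_rot: [-180.0, -0.0, 0.1]
contact_force: [0.6, 0.3, -0.9]
gripper_width: 0.0501
```

Run:
```python
from plant import r
from h import *
s=r.get_state(); go(s,.392,.153,.10,0);go(s,.392,.153,.024,0)
```

```text
t 1.45 pos [0.3572 0.2922 0.3297] rot [-1.7996e+02 -0.0000e+00  6.0000e-02] F [ 0.62  0.28 -0.9 ] w 0.0501
row [ 3.47 13.92 22.97] 0.001
t 1.45 pos [0.3572 0.2922 0.3297] rot [-1.7996e+02 -0.0000e+00  6.0000e-02] F [ 0.62  0.28 -0.9 ] w 0.0501
row [ 3.47 13.92 30.57] 0.001
```

drive_tool(
  plan="2 6 0 0; 3.5 12 0 0; 3.5 13.9 5 0; 3.5 13.9 11 0; 3.5 13.9 17 0; 3.5 13.9 22 0; 3.5 13.9 22 0; 3.5 13.9 22 0",
)

```text
time_s: 2.45
tcp_pos: [0.3934, 0.1548, 0.1111]
eef_rot: [-180.0, -0.1, 0.2]
contact_force: [0.6, 0.3, 0.2]
gripper_width: 0.0501
```

Run:
```python
from plant import r
from h import *
s=r.get_state(); go(s,.392,.153,.024,0)
c=r.capture("top"); g=c["frame"].copy()
cv2.imwrite("pics/top1.png",cv2.resize(c["frame"][160:320,120:320,::-1],None,fx=3,fy=3))
```

```text
t 2.45 pos [0.3934 0.1548 0.1111] rot [-1.7998e+02 -8.0000e-02  2.3000e-01] F [0.64 0.35 0.19] w 0.0501
row [-0.14  0.18  8.71] 0.004
```

drive_tool(
  plan="-0.4 0.15 3 0; -0.4 0.15 6 0; -0.4 0.15 8 0; -0.4 0.15 8.7 0; -0.4 0.15 8.7 0; -0.4 0.15 8.7 0",
)

```text
time_s: 3.25
tcp_pos: [0.3892, 0.1527, 0.0237]
eef_rot: [-179.9, -0.1, 0.1]
contact_force: [0.0, -0.3, 1.0]
gripper_width: 0.0499
```

View pics/top1.png

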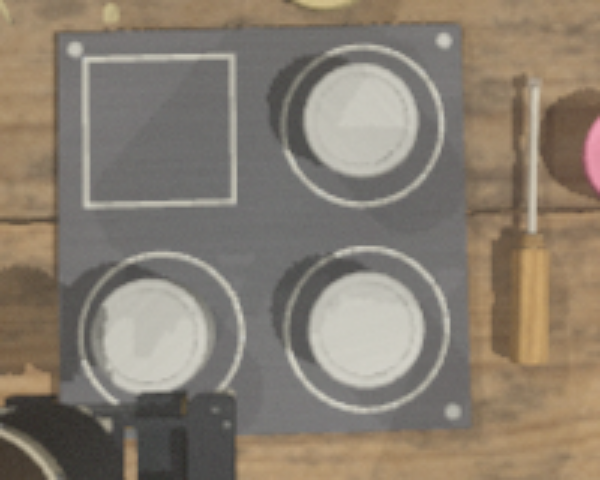

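The enlarged crop shows grey tins in the rings at (360,120), (365,330) and (155,335), and the empty square at (160,130). The gripper is behind the near-left tin. I will nudge that one first.

drive_tool(
  plan="1 0 0 0; 1.7 0 0 0; 1.8 0 0 0; 1.9 0 0 0; 2.0 0 0 0; 2.1 0 0 0; 2.2 0 0 0; 2.3 0 0 0",
)

```text
time_s: 4.25
tcp_pos: [0.4114, 0.1519, 0.0226]
eef_rot: [-180.0, 0.0, 0.1]
contact_force: [0.4, 0.0, 0.2]
gripper_width: 0.0501
```

drive_tool(
  plan="0.1 0 0 0; 0.2 0 0 0; 0.3 0 0 0",
)

```text
time_s: 4.62
tcp_pos: [0.4144, 0.1519, 0.0225]
eef_rot: [180.0, 0.0, 0.1]
contact_force: [-2.1, 0.6, 0.0]
gripper_width: 0.0498
```

drive_tool(
  plan="0.1 0 0 0; 0.2 0 0 0",
)

```text
time_s: 4.88
tcp_pos: [0.4165, 0.152, 0.0225]
eef_rot: [-180.0, 0.0, 0.1]
contact_force: [-0.7, 1.3, -0.4]
gripper_width: 0.0504
```

drive_tool(
  plan="0.1 0 0 0",
)

```text
time_s: 5.0
tcp_pos: [0.4175, 0.1519, 0.0226]
eef_rot: [-180.0, -0.0, 0.1]
contact_force: [-2.0, 0.1, 0.5]
gripper_width: 0.0499
```

drive_tool(
  plan="0.1 0 0 0",
)

```text
time_s: 5.12
tcp_pos: [0.4185, 0.1519, 0.0225]
eef_rot: [180.0, 0.0, 0.1]
contact_force: [-1.3, -0.8, 0.0]
gripper_width: 0.05
```

drive_tool(
  plan="0.1 0 0 0",
)

```text
time_s: 5.25
tcp_pos: [0.4195, 0.1519, 0.0225]
eef_rot: [180.0, 0.0, 0.1]
contact_force: [-1.8, -0.4, 0.1]
gripper_width: 0.0496
```

Run:
```python
from plant import r
from h import *
for i in range(8):
    c=r.capture("top"); s=r.get_state(); print(s["contact_force"].round(2),s["joint_torque"].round(2))
for x,y,rr in tins(c,[(240,200),(241,270),(170,270)]): print(round(x,1),round(y,1),round(rr,1),onz(c,x,y,.056).round(4))
```

```text
[-1.25  0.72 -0.37] [ -0.37 -35.34  19.7    4.87   0.28  -0.05]
[-0.48  1.42 -0.6 ] [-4.100e-01 -3.506e+01  1.989e+01  4.910e+00  2.400e-01 -1.000e-02]
[-0.91  0.54 -0.33] [-3.800e-01 -3.505e+01  1.982e+01  4.880e+00  2.000e-01 -2.000e-02]
[-2.03  0.34  0.26] [-3.600e-01 -3.506e+01  1.979e+01  4.860e+00  2.000e-01 -2.000e-02]
[-0.67 -0.16 -0.51] [-3.400e-01 -3.507e+01  1.977e+01  4.850e+00  1.900e-01 -2.000e-02]
[-0.89  0.87  0.85] [-3.300e-01 -3.508e+01  1.976e+01  4.840e+00  1.900e-01 -2.000e-02]
[-0.64  0.7   0.52] [-3.200e-01 -3.508e+01  1.975e+01  4.830e+00  1.800e-01 -2.000e-02]
[-1.41  0.42 -0.35] [-3.100e-01 -3.509e+01  1.973e+01  4.830e+00  1.700e-01 -2.000e-02]
240.0 199.7 19.3 [ 0.6302 -0.0152  0.056 ]
241.9 269.7 19.6 [ 0.4617 -0.0173  0.056 ]
169.0 257.0 12.6 [0.4956 0.1564 0.056 ]
```

Steady drag on the near-left tin is about 1.6 N, so it is empty. I will back off and go to the near-right tin.

drive_tool(
  plan="-2.5 0 0 0; -2.5 0 -3 0; -2.5 3 -8 -0.15; -1.5 9 -9 -0.3; -1.2 15 -9 -0.45; -1.2 20 -9 -0.6; -1.2 22 -9 -0.78; -1.2 22 -9 -0.78",
)

```text
time_s: 6.65
tcp_pos: [0.4077, -0.0697, 0.1126]
eef_rot: [180.0, 0.0, 44.8]
contact_force: [-0.7, -0.0, 0.7]
gripper_width: 0.0499
```

drive_tool(
  plan="0 0 0 0; 0 0 0 0",
)

```text
time_s: 6.9
tcp_pos: [0.4081, -0.0674, 0.1126]
eef_rot: [180.0, -0.0, 44.8]
contact_force: [-0.1, -0.7, 0.7]
gripper_width: 0.0501
```

Run:
```python
from plant import r
from h import *
s=r.get_state(); go(s,.410,-.069,.11,45);go(s,.410,-.069,.0235,45)
```

```text
t 6.9 pos [ 0.4081 -0.0674  0.1126] rot [ 1.7999e+02 -1.0000e-02  4.4780e+01] F [-0.13 -0.69  0.7 ] w 0.0501
row [0.03 0.25 0.26] -0.004
t 6.9 pos [ 0.4081 -0.0674  0.1126] rot [ 1.7999e+02 -1.0000e-02  4.4780e+01] F [-0.13 -0.69  0.7 ] w 0.0501
row [0.03 0.25 8.91] -0.004
```

drive_tool(
  plan="0 0.25 4 0; 0 0.25 7 0; 0 0.25 8.9 0; 0 0.25 8.9 0; 0 0.25 8.9 0; 1 0.25 8.9 0; 2 0.25 8.9 0; 2.3 0.25 8.9 0",
)

```text
time_s: 7.9
tcp_pos: [0.4271, -0.0529, 0.0239]
eef_rot: [180.0, -0.1, 44.8]
contact_force: [-0.0, -0.4, 0.1]
gripper_width: 0.05
```

drive_tool(
  plan="0.1 0 0 0; 0.2 0 0 0; 0.3 0 0 0; 0.4 0 0 0; 0.5 0 0 0",
)

```text
time_s: 8.52
tcp_pos: [0.4295, -0.0502, 0.0235]
eef_rot: [-180.0, 0.0, 44.8]
contact_force: [-0.5, -0.1, -0.4]
gripper_width: 0.0494
```

drive_tool(
  plan="0.1 0 0 0; 0.2 0 0 0",
)

```text
time_s: 8.78
tcp_pos: [0.4303, -0.049, 0.0234]
eef_rot: [-180.0, 0.1, 44.8]
contact_force: [-3.0, -2.4, 1.4]
gripper_width: 0.0497
```

drive_tool(
  plan="0.1 0 0 0",
)

```text
time_s: 8.9
tcp_pos: [0.4304, -0.0487, 0.0233]
eef_rot: [-179.9, 0.1, 44.8]
contact_force: [-3.5, -4.7, 2.1]
gripper_width: 0.0498
```

drive_tool(
  plan="0.1 0 0 0",
)

```text
time_s: 9.02
tcp_pos: [0.4306, -0.0483, 0.0232]
eef_rot: [-179.9, 0.2, 44.8]
contact_force: [-4.8, -5.3, 3.9]
gripper_width: 0.0499
```

drive_tool(
  plan="0.1 0 0 0; 0.2 0 0 0",
)

```text
time_s: 9.28
tcp_pos: [0.4315, -0.0471, 0.0231]
eef_rot: [-179.9, 0.2, 44.8]
contact_force: [-5.5, -7.1, 4.8]
gripper_width: 0.05
```

drive_tool(
  plan="0.1 0 0 0; 0.2 0 0 0",
)

```text
time_s: 9.52
tcp_pos: [0.4328, -0.0457, 0.0231]
eef_rot: [-179.9, 0.2, 44.8]
contact_force: [-5.6, -5.9, 4.3]
gripper_width: 0.0499
```

Run:
```python
from plant import r
from h import *
c=r.capture("top"); s=r.get_state(); go(s,.63,-.09,.1,-90)
for x,y,rr in tins(c,[(240,200),(241,268)]): print(round(x,1),round(y,1),round(rr,1),onz(c,x,y,.056).round(4))
cv2.imwrite("pics/top2.png",cv2.resize(c["frame"][160:320,120:320,::-1],None,fx=3,fy=3))
c=r.capture("wrist");cv2.imwrite("pics/wr.png",c["frame"][:,:,::-1])
```

```text
t 9.57 pos [ 0.4329 -0.0457  0.0231] rot [-179.9     0.24   44.79] F [-5.59 -6.01  3.74] w 0.0499
row [10.87 17.03 -7.69] 2.352Traceback (most recent call last):
  File "<stdin>", line 4, in <module>
  File "h.py", line 19, in tins
    q=max(cs,key=cv2.contourArea); (x,y),rr=cv2.minEnclosingCircle(q)
ValueError: max() iterable argument is empty
```

Drag here is about 8 N against 1.6 N, so the near-right tin is clearly the loaded one. I will push it along the diagonal, with about 25 mm of clearance to each neighbour.

drive_tool(
  plan="0.5 0 0 0; 1.3 0 0 0; 2.1 -0.05 0 0; 3 -0.05 0 0; 4 -0.05 0 0; 5 -0.1 0 0; 6 -0.1 0 0; 7 -0.1 0 0",
)

```text
time_s: 10.58
tcp_pos: [0.4818, 0.0042, 0.023]
eef_rot: [-179.9, 0.3, 44.8]
contact_force: [-5.6, -5.9, 6.1]
gripper_width: 0.05
```

Run:
```python
from plant import r
from h import *
s=r.get_state(); go(s,.63,-.09,.1,-90)
c=r.capture("top"); a=c["frame"][150:320,120:320,::-1]
b=r.capture("scene")["frame"][180:380,130:380,::-1]
cv2.imwrite("pics/m2.png",np.hstack([cv2.resize(a,(400,340)),cv2.resize(b,(400,340))]))
```

```text
t 10.57 pos [0.4818 0.0042 0.023 ] rot [-179.9     0.27   44.78] F [-5.63 -5.94  6.06] w 0.05
row [ 3.88 17.13 -7.7 ] 2.352
```

View pics/m2.png

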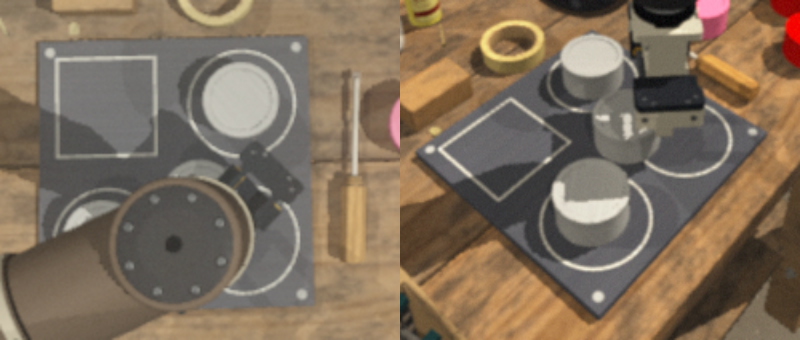

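The picture shows the tin in front of the fingers, moving between its two neighbours with clear gaps. I will continue.

drive_tool(
  plan="0.7 0 0 0; 1.6 0 0 0; 2.6 -0.1 0 0; 3.6 -0.1 0 0; 4.6 -0.1 0 0; 5.6 -0.1 0 0; 6.6 -0.15 0 0; 7.6 -0.15 0 0",
)

```text
time_s: 11.68
tcp_pos: [0.5352, 0.0591, 0.0231]
eef_rot: [-179.9, 0.2, 44.8]
contact_force: [-5.5, -4.7, 3.9]
gripper_width: 0.0497
```

drive_tool(
  plan="1 0 0 0; 2 0 0 0; 3 -0.1 0 0; 4 -0.1 0 0; 5 -0.1 0 0; 6 -0.15 0 0; 6.8 -0.15 0 0; 7.4 -0.15 0 0",
)

```text
time_s: 12.68
tcp_pos: [0.5868, 0.1122, 0.0231]
eef_rot: [-179.9, 0.2, 44.8]
contact_force: [-5.5, -5.9, 4.5]
gripper_width: 0.0496
```

Run:
```python
from plant import r
from h import *
s=r.get_state(); go(s,.596,.1222,.023,45)
c=r.capture("top"); a=c["frame"][150:320,120:320,::-1]
b=r.capture("scene")["frame"][180:380,130:380,::-1]
cv2.imwrite("pics/m3.png",np.hstack([cv2.resize(a,(400,340)),cv2.resize(b,(400,340))]))
```

```text
t 12.68 pos [0.5868 0.1122 0.0231] rot [-179.94    0.2    44.79] F [-5.51 -5.9   4.46] w 0.0496
row [ 1.36 -0.06  0.01] -0.004
```

View pics/m3.png

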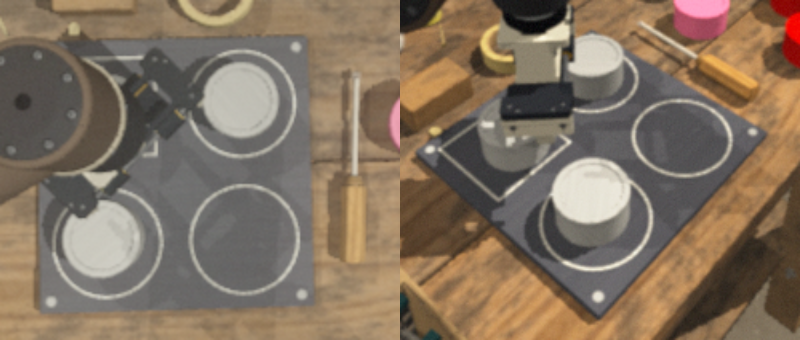

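drive_tool(
  plan="0.4 0 0 0; 0.8 0 0 0; 1.1 -0.05 0 0; 1.3 -0.05 0 0; 1.3 -0.05 0 0; 0.8 0 0 0; -0.2 0 0 0; -2 0 0 0",
)

```text
time_s: 13.78
tcp_pos: [0.574, 0.0991, 0.0236]
eef_rot: [180.0, -0.1, 44.8]
contact_force: [-0.2, -0.6, 0.0]
gripper_width: 0.0501
```

drive_tool(
  plan="-1 0 0 0; -2 0 -4 0; -5 0 -10 0; -10 0 -12 0; -15 0 -12 0; -19 0 -12 0; -19 0 -12 0; -19 0 -12 0",
)

```text
time_s: 14.78
tcp_pos: [0.4398, -0.0347, 0.144]
eef_rot: [180.0, -0.1, 44.8]
contact_force: [-0.4, -0.6, 0.8]
gripper_width: 0.0498
```

Run:
```python
from plant import r
from h import *
s=r.get_state(); go(s,.596,.1222,.023,45)
c=r.capture("top"); a=c["frame"][150:320,120:320,::-1]
for b in [(240,200),(170,268),(173,203)]:
    try:
        x,y,rr=tins(c,[b])[0]; print(round(x,1),round(y,1),round(rr,1),onz(c,x,y,.056).round(4))
    except ValueError: print(b,"none")
cv2.imwrite("pics/m4.png",cv2.resize(a,(700,595)))
```

```text
t 14.78 pos [ 0.4398 -0.0347  0.144 ] rot [ 1.7995e+02 -8.0000e-02  4.4800e+01] F [-0.4  -0.63  0.82] w 0.0498
row [22.14 -0.13 12.1 ] -0.004
240.0 199.7 19.4 [ 0.6301 -0.0153  0.056 ]
171.2 269.2 19.2 [0.4665 0.1512 0.056 ]
171.4 202.2 20.4 [0.6272 0.1503 0.056 ]
```

View pics/m4.png

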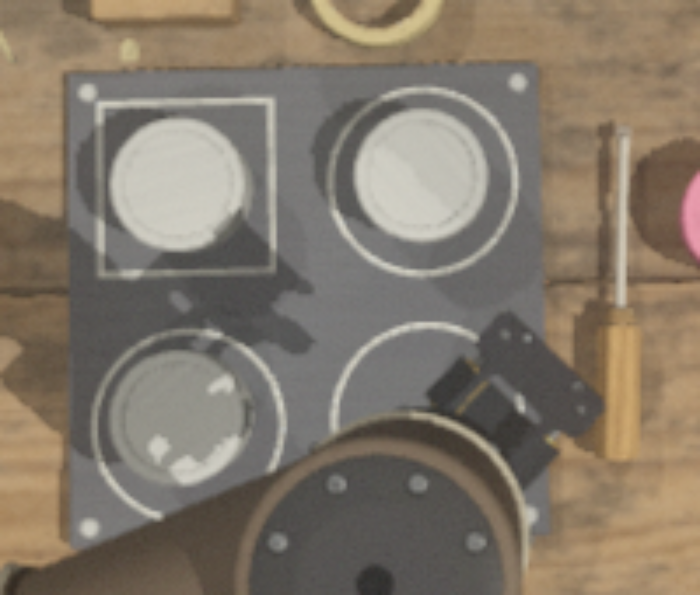

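The picture shows the loaded tin inside the square with clear margins, its lid at (178,185). The two empty tins are inside their rings and the bystanders have not moved. I will hand in.

```bash
python3 -c "
from plant import r
print(r.close_job())"
```

```text
the job is handed in; nothing more can be done
None
```

The loaded tin stands wholly inside the square outline, and I handed the job in at about 15 s of the 64 s allowed. The tool was about 80 mm clear of the tins.

- **Finding the loaded tin:** The near-left tin dragged with about 1.6 N, which is in the empty range. The near-right one dragged with about 8 N, so I took it as loaded. I did not nudge the far-right tin, because only one tin is loaded and those two readings already settled which.
- **Force reading:** The 8 N is above the stated maximum of 6.6 N. The likely cause is that the fingers pressed down on the tin with about 4–6 N while pushing.
- **Sliding it:** I pushed it about 23 cm diagonally between the other two tins, with two spread fingers low on its side. The pictures during the push showed clear gaps.
- **Final position:** The top camera put the loaded tin about 5–6 mm from the square's centre, where up to 14 mm is allowed. The tool's last position suggested about 1 mm off, so the two disagree by a few millimetres, but both put it inside.
- **Other tins and bystanders:** The near-left tin is about 9 mm off its ring's centre, where 19 mm is allowed. The far-right tin has not moved. In the last picture the driver, tape and block looked undisturbed; I did not re-measure them.

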